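# Present the steel ball stud to the inspection camera

### The job

Two ball studs that look alike hang by their platforms on the rails of the rack; one is steel, the other aluminium and much lighter. Find the steel one by its weight and hold it still in the air before the lens of the small upward-looking inspection camera: ball towards the lens and centred on its line of sight, neck in line with that line of sight, the middle of the ball 100 mm from the front of the lens. Finish while still holding it there, touching neither camera nor rack with it, with the aluminium stud hanging on the rails and the other things on the bench left where they are.

Things in the scene. Friction and masses are not known exactly. Their poses are not given: they have to be found in the camera images.
- stud_p: One of two ball studs, alike in dark metal: 40 mm ball, neck 16 mm thick, on top a flat platform 76 (x) x 40 (y) x 12 mm. Origin: ball centre (44 mm above the table while hanging); z up the neck; platform underside at z = 36 mm, top at 48. Hangs upright, platform across both rails, ball free between. One stud is steel, about 0.55 kg, one aluminium, about 0.20 kg (+-10 %); which does not show
- stud_q: One of two ball studs, alike in dark metal: 40 mm ball, neck 16 mm thick, on top a flat platform 76 (x) x 40 (y) x 12 mm. Origin: ball centre (44 mm above the table while hanging); z up the neck; platform underside at z = 36 mm, top at 48. Hangs upright, platform across both rails, ball free between. One stud is steel, about 0.55 kg, one aluminium, about 0.20 kg (+-10 %); which does not show
- rack: Fixed rack: black base 115 x 240 x 12 mm; two aluminium rails along its y, 220 mm long, 10 mm wide, tops 80 mm above the table, 50 mm clear between them (x = -25 to 25). Posts only at the rails' ends. Origin on the table under the middle, z up. Studs hang near y = -60 and +60 mm; fingers can take the platform's 40 mm width (along the rails) from above, reaching between the rails
- lens: Front of the camera's lens: round dark glass, 32 mm, in a white ring light 76 mm wide. Origin: centre of the front face, 120 mm above the table; z is the line of sight, out of the lens and upwards, leaning 25 degrees from vertical to the camera's front, roughly towards the robot
- camera: the fixed inspection camera that carries the lens, about 135 mm high: grey base plate 120 (x) x 110 x 12 mm, black camera body between two upright cheeks, lens barrel and ring light leaning to its front (-x). Origin on the table under the base plate's middle, z up
- star_knob: bystander, to be left alone: black star knob, 48 mm in diameter, 28 mm high with its stud; origin under its centre
- collar: bystander, to be left alone: steel ring, 40 mm in diameter, 10 mm high; origin under its centre
- clamp_plate: bystander, to be left alone: aluminium plate 60 x 36 x 9 mm; origin under its centre
- screwdriver: bystander, to be left alone: lying screwdriver; origin near its middle, x along it
- pan_lever: bystander, to be left alone: lying lever, 215 mm long, 26 mm high, with a rubber grip; origin where the grip ends, x along it
- wrench: bystander, to be left alone: lying wrench; origin near its middle, x along it
- foot: bystander, to be left alone: dark round foot, 68 mm in diameter, 30 mm high; origin under its centre
There are look-alikes about, which are no part of the job. Leave any orange or purple look-alike of the stud_p alone.

How it is judged:
On the way:
1. the steel stud is off the rack, held, with the light one hanging there (the weight on the rails tells) (((height (world z) of stud_p above 0.07 m and contact force between stud_p and rack below 0.1 N and contact force between stud_p and the fingers above 1 N and contact force between stud_q and rack between 1 and 3.5 N) or (height (world z) of stud_q above 0.07 m and contact force between stud_q and rack below 0.1 N and contact force between stud_q and the fingers above 1 N and contact force between stud_p and rack between 1 and 3.5 N))), for 0.2 s.
At the end, for the whole second after the job is handed in: Steel stud held still by the fingers alone, ball down; ball centre within 12 mm of the line of sight (lens x and y), 85 to 115 mm from the lens front; neck within 10 degrees of the line of sight. The other, under 3.5 N on the rails, hangs upright, at rest ((((x of stud_p in the frame of lens between -0.012 and 0.012 m and y of stud_p in the frame of lens between -0.012 and 0.012 m and z of stud_p in the frame of lens between 0.085 and 0.115 m and angle between the z axis of stud_p and the z axis of lens, either way round below 0.175 rad and angle between stud_p's own z axis and vertical below 0.8 rad and linear speed of stud_p below 0.02 m/s and angular speed of stud_p below 0.2 rad/s and contact force between stud_p and the fingers above 1 N and contact force between stud_p and rack below 0.1 N and contact force between stud_p and camera below 0.1 N) and (z of stud_q in the frame of rack between 0.04 and 0.048 m and x of stud_q in the frame of rack between -0.012 and 0.012 m and y of stud_q in the frame of rack between -0.11 and 0.11 m and contact force between stud_q and rack between 1 and 3.5 N and angle between stud_q's own z axis and vertical below 0.08 rad and linear speed of stud_q below 0.02 m/s and contact force between stud_q and the fingers below 0.1 N and contact force between stud_q and the arm below 0.1 N)) or ((x of stud_q in the frame of lens between -0.012 and 0.012 m and y of stud_q in the frame of lens between -0.012 and 0.012 m and z of stud_q in the frame of lens between 0.085 and 0.115 m and angle between the z axis of stud_q and the z axis of lens, either way round below 0.175 rad and angle between stud_q's own z axis and vertical below 0.8 rad and linear speed of stud_q below 0.02 m/s and angular speed of stud_q below 0.2 rad/s and contact force between stud_q and the fingers above 1 N and contact force between stud_q and rack below 0.1 N and contact force between stud_q and camera below 0.1 N) and (z of stud_p in the frame of rack between 0.04 and 0.048 m and x of stud_p in the frame of rack between -0.012 and 0.012 m and y of stud_p in the frame of rack between -0.11 and 0.11 m and contact force between stud_p and rack between 1 and 3.5 N and angle between stud_p's own z axis and vertical below 0.08 rad and linear speed of stud_p below 0.02 m/s and contact force between stud_p and the fingers below 0.1 N and contact force between stud_p and the arm below 0.1 N)))); the arm keeps its last pose, push and grip.
It fails at once if a stud is dropped or tipped over (angle between any of stud_p, stud_q's own z axis and vertical above 1.2 rad or height (world z) of any of stud_p, stud_q below 0.03 m).
It fails at once if the camera is struck or pushed (contact force between camera and the arm above 5 N or contact force between camera and the fingers above 5 N or contact force between camera and stud_p above 5 N or contact force between camera and stud_q above 5 N).
It fails at once if a bystander is pushed away by more than 20 mm (distance of any of star_knob, collar, clamp_plate, screwdriver, pan_lever, wrench, foot from where it was at the start of the episode above 0.02 m).
It also fails if it takes over 51 s, if anything falls off the work surface, if the arm or the gripper's body presses on something with over 40 N, if the wrist force passes 120 N, or if a joint passes its speed limit or range.

### The arm

A 6-joint arm with a two-finger parallel gripper is mounted at the origin on the work surface. World frame = base frame: x ahead of the robot, y to its left, z up, the work surface at z = 0. Lengths are in m, angles in rad, forces in N, time in s.
With the tool pointing down it reaches from about 0.35 to 1 m from the base axis. Payload 7.1 kg.
Tool frame: the origin (TCP) lies midway between the tips of the shut fingers; the grasp point (between the pads) lies 19 mm behind it; z points along the fingers, y is the direction in which the jaws open and shut (so a half turn about z gives the same grasp; the last joint's range is limited). The gripper opens to 85 mm and grips with 20 to 120 N. Pads are 22 mm wide; open, the fingers measure 114 mm over their backs; the gripper's body (76 mm by 85 mm) begins 54 mm behind the grasp point. The pads swing forward as they close: fully open they stand 13 mm farther back than shut.
Start: joints at [-1.289, 0.423, 1.63, -0, 1.089, -0.019], TCP at [0.185, -0.597, 0.231] pointing down, gripper open.
Joint ranges: [-3, 3], [-0.9, 2.11], [0.09, 2.58], [-1.31, 4.45], [0.11, 2.69], [-2.54, 2.54]. Speed limits (rad/s): [2.39, 2.39, 3.01, 3.14, 3.14, 3.14].

### API

Orientations are given as a rotation vector (axis times angle).
In Python, from station import env gives the robot as it stands.
- The arm moves only by the tool apply_moves, never from a script. Its argument "deltas" is a list of rows, each an object with "claw": the closure in counts, from 0 (fully open) to 255 (shut); "offset": the shift along the tool's x, y, z in cm, a list of three; "rotation": the turn, a rotation vector about the tool's x, y, z in degrees, a list of three. In form: [{"claw": claw, "offset": [tx, ty, tz], "rotation": [rx, ry, rz]}, ...]. A call has 1 to 12 rows; each row is the pose to reach, as a shift and turn from the pose commanded when the call began, along the tool's axes at that moment; what a row does not reach only later rows make up. A row lasts 1/10 s, in which the tool goes at most 50 mm and 8.59 degrees, less where a joint would pass 70% of its speed; a pose out of reach is approached as far as the arm can. A call with a gripper value outside its range is refused whole. The fingers move at their own pace and stop on an object; the grip force is fixed at half the most. Time passes only in rows, so rows that repeat a pose let the fingers close. It gives the time, the measured TCP pose, the force and the opening at its end, in the units of the state.
- env.sense(): the state, without advancing time (a new reading comes with each control period).
- env.camera(name): name is "scene" or "top" or "wrist"; returns a dict with "frame" (480x640x3 uint8, red, green, blue), "K" (3x3 intrinsics, pixels), "pose" (4x4, takes a point from camera to world coordinates); the wrist camera has in their place "mount" (4x4, takes a point from camera to tool coordinates, whose origin is the TCP and whose axes are the flange's). Camera axes: x right, y down, z forward; pixel columns grow to the right and rows downward; lengths in m; the calibration is good to about 2 mm. The wrist camera is an equidistant fisheye: a pixel r from the principal point sees the ray r / f radians off the axis. A picture is of the moment at which its call begins: read the wrist's pose just before it. There is no depth.
- env.finish_job(): hands the job in, once; it reports no verdict.
Trained networks look in a picture, given as the dict that the camera call returned (one of the last four; its "shot" number tells which), for a name from the list of things; names that differ only in an ending like _2 or _b are one class to them, and where a whole thing is asked for, a point or a joint stands for the part that bears it (a point fixed in the world has none). Each returns a list of dicts, best first, with "conf" (0 to 1); they miss things now and then, are a little off and sometimes report something else, mostly with a low value. They report only what shows in the picture. A call takes as long as a camera call. They do not tell look-alikes from the thing itself.
- env.search_frame(query, picture): "location" ([x, y, z] in m, in the coordinates of the camera as it stood for that picture, good to about 4 mm: the middle of the surface that is visible of it).
- env.silhouettes(query, picture): "mask" (480x640 bool, what is visible of it).
The state is a dict: "time": time; "joints": joint angles; "dq": joint speeds; "joint_torque": joint torques, N m; "tool_pos": TCP position; "tcp_rot": TCP orientation; "force": force on the tool from outside, world axes, zero at the start; "ft_torque": the same for the moment, N m; "grip_width": finger opening in m.
Only numpy, scipy, OpenCV 4.12 (cv2) and the standard library are available. Lean on these libraries where they do the work, as an engineer would, in place of code of your own. Each camera call takes 0.05 s, during which the arm holds its last target.

## Working session

There is one attempt and no reset: what is moved stays moved. The work goes in short steps, Python scripts to look and compute and a tool call to move; the robot and the scene stay as the last step left them, time stands still between calls to the robot, and variables do not carry over. Pictures are saved under pics/ and viewed, and the job is handed in when it is done.

Besides the shell and the picture viewer there is one more tool, called after ">>>" by a JSON object that holds its "op" and its "data". apply_moves: Moves the arm, as the interface text tells. Its arguments: {"type":"object","properties":{"deltas":{"type":"array"}},"required":["deltas"]}

```bash
ls; mkdir -p pics; python3 - <<'E'
from station import env
import cv2
s=env.sense(); print(s)
for n in ["scene","top"]:
    p=env.camera(n); cv2.imwrite(f"pics/{n}0.png",p["frame"][:,:,::-1]); print(n,p["K"],p["pose"],p.get("shot"))
    for q in ["stud_p","rack","lens","camera"]:
        for d in env.search_frame(q,p)[:5]:
            import numpy as np
            w=p["pose"]@np.append(d["location"],1); print(q,round(d["conf"],2),w[:3].round(3))
E
```

```text
pics
{'time': 0.0, 'joints': array([-1.28898649e+00,  4.23846374e-01,  1.63070946e+00,  6.50975798e-06,
        1.08856689e+00, -1.89782739e-02]), 'dq': array([ 0.00059313, -0.00044913, -0.000966  ,  0.00158783, -0.00151311,
       -0.00129234]), 'joint_torque': array([ 2.71781268e-03, -5.57375121e+01, -2.81741685e+01,  1.77212792e-04,
        7.32490240e-03, -9.61304892e-06]), 'tool_pos': array([ 0.18505731, -0.59640059,  0.23053458]), 'tcp_rot': array([-3.10463091e+00, -4.70465687e-01,  3.05813951e-04]), 'force': array([-0.22759483, -0.59504554,  0.46285088]), 'ft_torque': array([ 0.03183865, -0.02574669,  0.0205826 ]), 'grip_width': 0.08509898967650198}
scene [[623.33540194   0.         321.96599704]
 [  0.         623.33540194 238.46105317]
 [  0.           0.           1.        ]] [[ 0.7920987   0.32175288 -0.51870487  1.34727997]
 [ 0.61030594 -0.43182983  0.6641157  -0.94446092]
 [-0.01031109 -0.84261384 -0.53841954  0.87319644]
 [ 0.          0.          0.          1.        ]] 1
stud_p 0.83 [0.559 0.173 0.091]
stud_p 0.75 [0.52  0.004 0.067]
stud_p 0.65 [0.608 0.284 0.094]
stud_p 0.64 [0.402 0.211 0.071]
rack 0.68 [0.589 0.222 0.015]
lens 0.78 [ 0.574 -0.189  0.089]
camera 0.57 [ 0.575 -0.192  0.051]
top [[470.33411809   0.         325.72542133]
 [  0.         470.33411809 233.66238829]
 [  0.           0.           1.        ]] [[ 0.01417118 -0.97169063  0.2358315   0.35541541]
 [-0.99989864 -0.013447    0.00467883  0.01700064]
 [-0.00137515 -0.2358739  -0.9717827   1.07158274]
 [ 0.          0.          0.          1.        ]] 2
stud_p 0.71 [0.396 0.223 0.068]
stud_p 0.66 [0.596 0.294 0.091]
stud_p 0.64 [0.509 0.007 0.068]
rack 0.66 [0.566 0.234 0.013]
lens 0.63 [ 0.541 -0.17   0.122]
camera 0.81 [ 0.542 -0.161  0.011]
```

View pics/scene0.png

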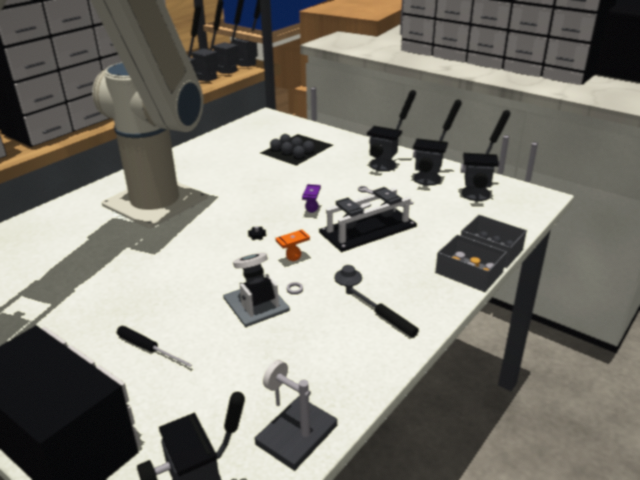

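View pics/top0.png

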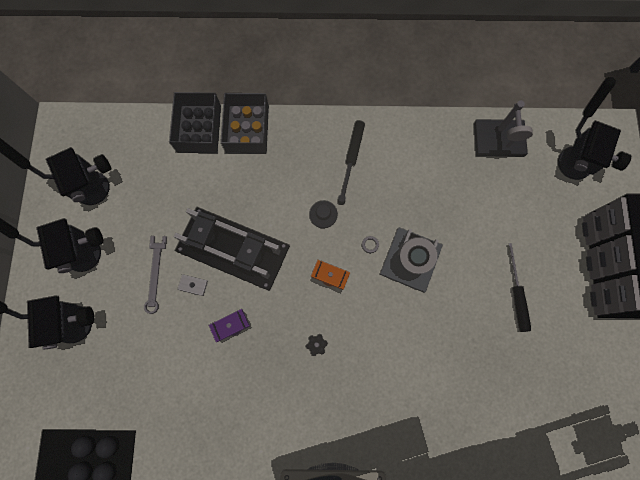

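Candidates in the top view: dark studs on the rails at (202,230) and (250,252), an orange one at (330,275) and a purple one at (230,325), both standing on the table. Only the two dark ones hang on the rack and fit the description. I'll confirm with an enlarged crop.

```bash
python3 - <<'E'
import cv2,numpy as np
a=cv2.imread("pics/top0.png"); b=cv2.imread("pics/scene0.png")
c1=cv2.resize(a[195:300,165:300],None,fx=2.9,fy=2.9,interpolation=cv2.INTER_CUBIC)
c2=cv2.resize(a[215:300,370:460],None,fx=3.5,fy=3.5,interpolation=cv2.INTER_CUBIC)
c3=cv2.resize(b[175:255,310:425],None,fx=3.4,fy=3.4,interpolation=cv2.INTER_CUBIC)
c4=cv2.resize(b[240:330,215:305],None,fx=3,fy=3,interpolation=cv2.INTER_CUBIC)
im=np.zeros((600,800,3),np.uint8)
for c,(y,x) in zip([c1,c2,c3,c4],[(0,0),(0,400),(310,0),(310,400)]):
    im[y:y+c.shape[0],x:x+c.shape[1]]=c[:600-y,:800-x]
cv2.imwrite("pics/crop0.png",np.clip(im*1.5,0,255).astype(np.uint8))
E
```

```text
(no output)
```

View pics/crop0.png

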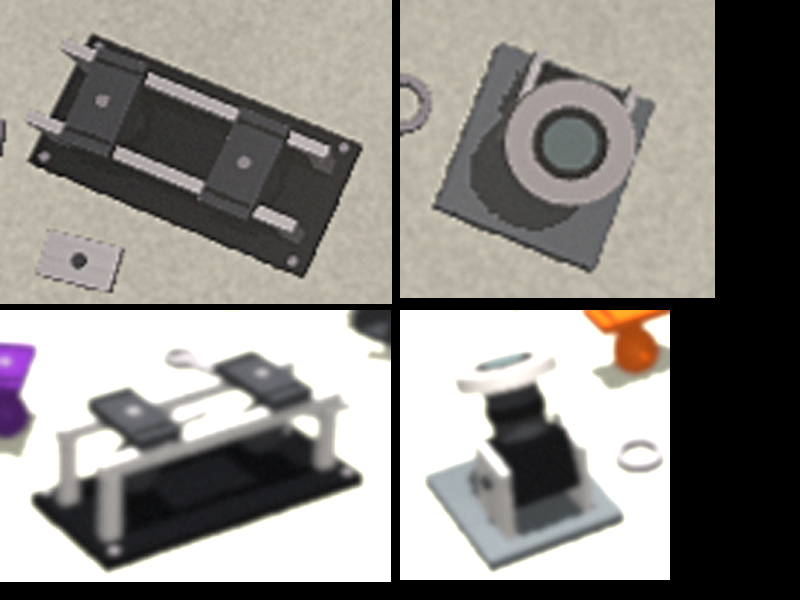

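```bash
cat > h.py <<'E'
import numpy as np
from scipy.spatial.transform import Rotation as R
KS=np.array([[623.3354,0,321.966],[0,623.3354,238.461],[0,0,1]])
PS=np.array([[0.7920987,0.32175288,-0.51870487,1.34727997],[0.61030594,-0.43182983,0.6641157,-0.94446092],[-0.01031109,-0.84261384,-0.53841954,0.87319644],[0,0,0,1]])
KT=np.array([[470.334118,0,325.725421],[0,470.334118,233.662388],[0,0,1]])
PT=np.array([[0.01417118,-0.97169063,0.2358315,0.35541541],[-0.99989864,-0.013447,0.00467883,0.01700064],[-0.00137515,-0.2358739,-0.9717827,1.07158274],[0,0,0,1]])
def ray(K,P,uv):
    d=np.linalg.solve(K,[uv[0],uv[1],1]); d=P[:3,:3]@d; return P[:3,3],d/np.linalg.norm(d)
def onz(r,z): o,d=r; return o+d*(z-o[2])/d[2]
def tri(rs):
    A=np.zeros((3,3));b=np.zeros(3)
    for o,d in rs:
        M=np.eye(3)-np.outer(d,d);A+=M;b+=M@o
    x=np.linalg.solve(A,b); return x,[np.linalg.norm((np.eye(3)-np.outer(d,d))@(x-o)) for o,d in rs]
def wray(c,s,uv):
    "fisheye wrist ray; c camera dict, s state"
    K=c["K"];x=(uv[0]-K[0,2]);y=(uv[1]-K[1,2]);r=np.hypot(x,y);th=r/K[0,0]
    d=np.array([np.sin(th)*x/r,np.sin(th)*y/r,np.cos(th)]) if r>0 else np.array([0,0,1.])
    T=np.eye(4);T[:3,:3]=R.from_rotvec(s["tcp_rot"]).as_matrix();T[:3,3]=s["tool_pos"]
    P=T@c["mount"]; return P[:3,3],P[:3,:3]@d
def wproj(c,s,X):
    T=np.eye(4);T[:3,:3]=R.from_rotvec(s["tcp_rot"]).as_matrix();T[:3,3]=s["tool_pos"]
    P=T@c["mount"]; v=P[:3,:3].T@(np.asarray(X)-P[:3,3]); th=np.arctan2(np.hypot(v[0],v[1]),v[2]); f=c["K"][0,0]
    h=np.hypot(v[0],v[1]); return np.array([c["K"][0,2]+f*th*v[0]/h,c["K"][1,2]+f*th*v[1]/h])
E
python3 - <<'E'
from h import *
np.set_printoptions(precision=4,suppress=True)
for n,t,s in [("A",(200.2,229.5),(386.8,193.5)),("B",(248.8,250.5),(349.1,204.4)),("lens",(418.6,256.4),(249.3,257.7))]:
    print(n,*tri([ray(KT,PT,t),ray(KS,PS,s)]),onz(ray(KT,PT,t),.092))
print("base",[onz(ray(KT,PT,((x-400)/3.5+370,y/3.5+215)),.012) for x,y in [(505,45),(652,100),(592,270),(435,207)]])
# rack base corners
q=[(95,35),(360,145),(303,275),(30,160)]
c=[onz(ray(KT,PT,(x/2.9+165,y/2.9+195)),.012) for x,y in q];print("rack",c,np.mean(c,0))
r=[(70,50),(328,155),(30,120),(295,225)]
c=[onz(ray(KT,PT,(x/2.9+165,y/2.9+195)),.08) for x,y in r];print("rails",c)
E
```

```text
A [0.5985 0.2914 0.0933] [np.float64(0.0002744113061937349), np.float64(0.0002744113061939168)] [0.5986 0.2915 0.092 ]
B [0.5538 0.1845 0.0941] [np.float64(0.0002642843536639583), np.float64(0.0002642843536638405)] [0.5541 0.1847 0.092 ]
lens [ 0.5418 -0.1694  0.1193] [np.float64(0.0011898838924705778), np.float64(0.0011898838924704076)] [ 0.5463 -0.1757  0.092 ]
base [array([ 0.6288, -0.1503,  0.012 ]), array([ 0.5928, -0.2463,  0.012 ]), array([ 0.4803, -0.2028,  0.012 ]), array([ 0.5197, -0.1025,  0.012 ])]
rack [array([0.6727, 0.3239, 0.012 ]), array([0.5845, 0.106 , 0.012 ]), array([0.4806, 0.147 , 0.012 ]), array([0.5687, 0.3673, 0.012 ])] [0.5766 0.2361 0.012 ]
rails [array([0.6403, 0.3222, 0.08  ]), array([0.5619, 0.1238, 0.08  ]), array([0.5855, 0.3476, 0.08  ]), array([0.5091, 0.1461, 0.08  ])]
```

```bash
cat >> h.py <<'E'
def pose(s): return np.array(s["tool_pos"]),R.from_rotvec(s["tcp_rot"])
def delta(p0,R0,p,Rt):
    o=R0.inv().apply(np.asarray(p)-p0)*100; r=(R0.inv()*Rt).as_rotvec(degrees=True); return o,r
def frame(z,yhint):
    z=np.asarray(z,float);z/=np.linalg.norm(z);y=np.asarray(yhint,float);y=y-z*(y@z);y/=np.linalg.norm(y)
    return R.from_matrix(np.column_stack([np.cross(y,z),y,z]))
E
python3 - <<'E'
from h import *
from station import env
np.set_printoptions(precision=3,suppress=True)
s=env.sense();p,Ro=pose(s);print(Ro.as_matrix())
a=np.radians(67.3);y=np.array([np.cos(a),np.sin(a),0])
for sg in (1,-1):
    Rt=frame([0,0,-1],sg*y);print(sg,delta(p,Ro,[.45,-.12,.34],Rt))
E
```

```text
[[ 0.955  0.296 -0.   ]
 [ 0.296 -0.955  0.   ]
 [-0.    -0.    -1.   ]]
1 (array([ 39.423, -37.702, -10.87 ]), array([  -0.002,   -0.004, -140.063]))
-1 (array([ 39.423, -37.702, -10.87 ]), array([-0.003,  0.002, 39.937]))
```

>>> {"op": "apply_moves", "data": {"deltas": [{"claw": 0, "offset": [0, 0, -8], "rotation": [0, 0, 0]}, {"claw": 0, "offset": [4, -4, -11], "rotation": [0, 0, -9]}, {"claw": 0, "offset": [8, -8, -11], "rotation": [0, 0, -18]}, {"claw": 0, "offset": [12, -11, -11], "rotation": [0, 0, -27]}, {"claw": 0, "offset": [16, -15, -11], "rotation": [0, 0, -36]}, {"claw": 0, "offset": [20, -19, -11], "rotation": [0, 0, -45]}, {"claw": 0, "offset": [24, -23, -11], "rotation": [0, 0, -54]}, {"claw": 0, "offset": [28, -27, -11], "rotation": [0, 0, -63]}, {"claw": 0, "offset": [32, -31, -11], "rotation": [0, 0, -72]}, {"claw": 0, "offset": [36, -34, -11], "rotation": [0, 0, -80]}, {"claw": 0, "offset": [39.4, -37.7, -10.9], "rotation": [0, 0, -90]}, {"claw": 0, "offset": [39.4, -37.7, -10.9], "rotation": [0, 0, -98]}]}}

```text
time: 1.7
tool_pos: [0.4439, -0.1302, 0.3409]
tcp_rot: [1.753, 2.605, 0.0]
force: [0.5, -0.5, 0.4]
grip_width: 0.0852
```

```bash
python3 - <<'E'
from h import *
from station import env
import cv2
np.set_printoptions(precision=3,suppress=True)
s=env.sense();c=env.camera("wrist")
cv2.imwrite("pics/w1.png",c["frame"][:,:,::-1]); print(s["time"],s["tool_pos"],s["tcp_rot"],s["joints"],c["K"][0],c["K"][1],c["mount"])
for n,X in dict(lens=[.5418,-.1694,.1193],A=[.5985,.2914,.0933],B=[.5538,.1845,.0941]).items(): print(n,wproj(c,s,X))
a=np.radians(67.3);y=np.array([np.cos(a),np.sin(a),0])
print(delta(*pose(s),[.45,-.12,.34],frame([0,0,-1],y)))
E
```

```text
1.7 [ 0.444 -0.13   0.341] [1.753 2.605 0.   ] [-0.311  0.053  1.853 -0.     1.234 -0.697] [371.648   0.    312.453] [  0.    371.648 241.714] [[ 0.    -0.963 -0.269  0.068]
 [ 1.     0.    -0.001 -0.001]
 [ 0.001 -0.269  0.963 -0.143]
 [ 0.     0.     0.     1.   ]]
lens [384.623 277.563]
A [550.891 -41.226]
B [503.745  -0.475]
(array([0.715, 0.951, 0.085]), array([  0.025,   0.061, -45.175]))
```

View pics/w1.png

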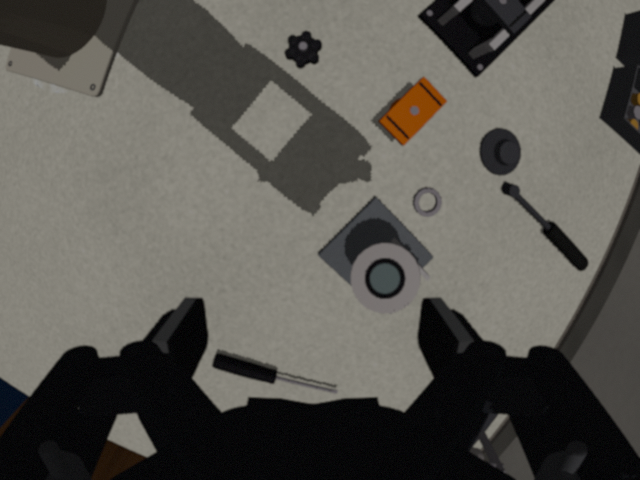

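The wrist view shows the lens at (385,278) against a predicted (384.6,277.6), so the lens position holds. The rack is at the top right. Next I move above stud B.

```bash
python3 - <<'E'
from h import *
from station import env
np.set_printoptions(precision=2,suppress=True)
s=env.sense()
a=np.radians(67.3);y=np.array([np.cos(a),np.sin(a),0])
print(delta(*pose(s),[.525,.1165,.24],frame([0,0,-1],y)))
E
```

```text
(array([19.18, 16.52, 10.18]), array([  0.25,  -0.02, -44.52]))
```

```bash
python3 - <<'E'
from h import *
from station import env
np.set_printoptions(precision=2,suppress=True)
s=env.sense()
a=np.radians(67.3);y=np.array([np.cos(a),np.sin(a),0])
print(delta(*pose(s),[.5538,.1845,.22],frame([0,0,-1],y)))
E
```

```text
(array([24.33, 21.8 , 12.21]), array([  0.25,  -0.02, -44.52]))
```

>>> {"op": "apply_moves", "data": {"deltas": [{"claw": 0, "offset": [3.5, 3, 2], "rotation": [0, 0, -7]}, {"claw": 0, "offset": [7, 6.2, 4], "rotation": [0, 0, -14]}, {"claw": 0, "offset": [10.5, 9.3, 6], "rotation": [0, 0, -21]}, {"claw": 0, "offset": [14, 12.4, 8], "rotation": [0, 0, -28]}, {"claw": 0, "offset": [17.5, 15.5, 10], "rotation": [0, 0, -35]}, {"claw": 0, "offset": [21, 18.7, 12], "rotation": [0, 0, -40]}, {"claw": 0, "offset": [24.3, 21.8, 12.2], "rotation": [0.2, 0, -44.5]}, {"claw": 0, "offset": [24.3, 21.8, 12.2], "rotation": [0.2, 0, -44.5]}, {"claw": 0, "offset": [24.3, 21.8, 12.2], "rotation": [0.2, 0, -44.5]}, {"claw": 0, "offset": [24.3, 21.8, 12.2], "rotation": [0.2, 0, -44.5]}]}}

```text
time: 2.75
tool_pos: [0.5551, 0.1736, 0.2184]
tcp_rot: [-0.647, -3.072, 0.005]
force: [-1.2, 0.7, -1.0]
grip_width: 0.0855
```

```bash
python3 - <<'E'
from h import *
from station import env
import cv2
np.set_printoptions(precision=3,suppress=True)
s=env.sense();c=env.camera("wrist")
cv2.imwrite("pics/w2.png",c["frame"][:,:,::-1]); print(s["time"],s["tool_pos"],s["tcp_rot"],s["joints"],s["force"])
for n,X in dict(A=[.5985,.2914,.0933],B=[.5538,.1845,.0941]).items(): print(n,wproj(c,s,X))
E
```

```text
2.75 [0.555 0.174 0.218] [-0.647 -3.072  0.005] [ 0.284  0.377  1.736 -0.002  1.032 -0.871] [-1.157  0.679 -1.014]
A [472.878 225.351]
B [326.554 227.217]
```

View pics/w2.png

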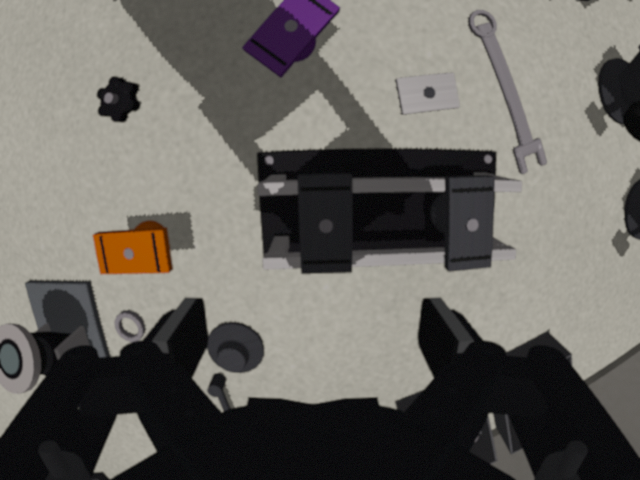

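Dots are at A (473,225) and B (326,226), within 1–2 px of the projections of the triangulated points. Descending to B.

```bash
python3 - <<'E'
from h import *
from station import env
np.set_printoptions(precision=2,suppress=True)
s=env.sense();print(s["tool_pos"],s["dq"])
a=np.radians(67.3);y=np.array([np.cos(a),np.sin(a),0])
print(delta(*pose(s),[.5538,.1845,.13],frame([0,0,-1],y)))
c=env.camera("wrist")
print(tri([wray(c,s,(326,226)),ray(KT,PT,(248.8,250.5))]))
E
```

```text
[0.56 0.17 0.22] [-0.01 -0.01  0.    0.   -0.    0.  ]
(array([0.57, 1.  , 8.86]), array([-0.19, -0.08, -1.11]))
(array([0.55, 0.18, 0.09]), [np.float64(0.00034536685731446643), np.float64(0.00034536685731453756)])
```

>>> {"op": "apply_moves", "data": {"deltas": [{"claw": 0, "offset": [0.6, 1.0, 0], "rotation": [0, 0, -1.1]}, {"claw": 0, "offset": [0.6, 1.0, 4], "rotation": [-0.2, 0, -1.1]}, {"claw": 0, "offset": [0.6, 1.0, 8.8], "rotation": [-0.2, 0, -1.1]}, {"claw": 0, "offset": [0.6, 1.0, 8.8], "rotation": [-0.2, 0, -1.1]}, {"claw": 0, "offset": [0.6, 1.0, 8.8], "rotation": [-0.2, 0, -1.1]}, {"claw": 0, "offset": [0.6, 1.0, 8.8], "rotation": [-0.2, 0, -1.1]}]}}

```text
time: 3.45
tool_pos: [0.5554, 0.1862, 0.1328]
tcp_rot: [0.616, 3.079, 0.004]
force: [0.2, 0.9, 1.6]
grip_width: 0.0854
```

```bash
python3 - <<'E'
from h import *
from station import env
import cv2
np.set_printoptions(precision=3,suppress=True)
s=env.sense();c=env.camera("wrist")
cv2.imwrite("pics/w3.png",c["frame"][:,:,::-1])
a=np.radians(67.3);y=np.array([np.cos(a),np.sin(a),0])
print(s["tool_pos"],s["dq"],s["force"],delta(*pose(s),[.5538,.1845,.064],frame([0,0,-1],y)),wproj(c,s,[.5538,.1845,.093]))
E
```

```text
[0.555 0.186 0.133] [ 0.    -0.014 -0.004  0.001 -0.006 -0.   ] [0.205 0.867 1.613] (array([ 0.092, -0.237,  6.878]), array([0.152, 0.076, 0.063])) [308.953 272.854]
```

View pics/w3.png

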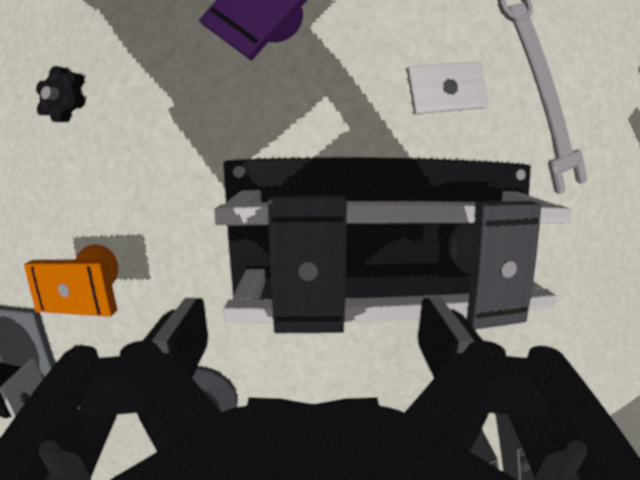

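Dot B is at (308,271) against a predicted (309,273). Descending and closing.

>>> {"op": "apply_moves", "data": {"deltas": [{"claw": 0, "offset": [0.1, -0.2, 2], "rotation": [0.1, 0, 0]}, {"claw": 0, "offset": [0.1, -0.2, 4], "rotation": [0.1, 0, 0]}, {"claw": 0, "offset": [0.1, -0.2, 5.5], "rotation": [0.1, 0, 0]}, {"claw": 0, "offset": [0.1, -0.2, 6.8], "rotation": [0.1, 0, 0]}, {"claw": 0, "offset": [0.1, -0.2, 6.8], "rotation": [0.1, 0, 0]}, {"claw": 0, "offset": [0.1, -0.2, 6.8], "rotation": [0.1, 0, 0]}, {"claw": 0, "offset": [0.1, -0.2, 6.8], "rotation": [0.1, 0, 0]}]}}

```text
time: 4.2
tool_pos: [0.5528, 0.1846, 0.0632]
tcp_rot: [-0.616, -3.08, 0.001]
force: [-0.5, 0.7, 0.2]
grip_width: 0.0858
```

```bash
python3 - <<'E'
from h import *
from station import env
import cv2
np.set_printoptions(precision=3,suppress=True)
s=env.sense();c=env.camera("wrist")
cv2.imwrite("pics/w4.png",c["frame"][:,:,::-1])
c=env.camera("scene")
cv2.imwrite("pics/s4.png",cv2.resize(c["frame"][130:290,270:470,::-1],None,fx=4,fy=3.7))
a=np.radians(67.3);y=np.array([np.cos(a),np.sin(a),0])
print(s["tool_pos"],s["dq"],s["force"],delta(*pose(s),[.5538,.1845,.064],frame([0,0,-1],y)))
E
```

```text
[0.553 0.185 0.063] [-0.001 -0.003  0.002  0.    -0.002 -0.   ] [-0.474  0.7    0.178] (array([-0.099,  0.033, -0.077]), array([-0.029, -0.013,  0.075]))
```

View pics/w4.png

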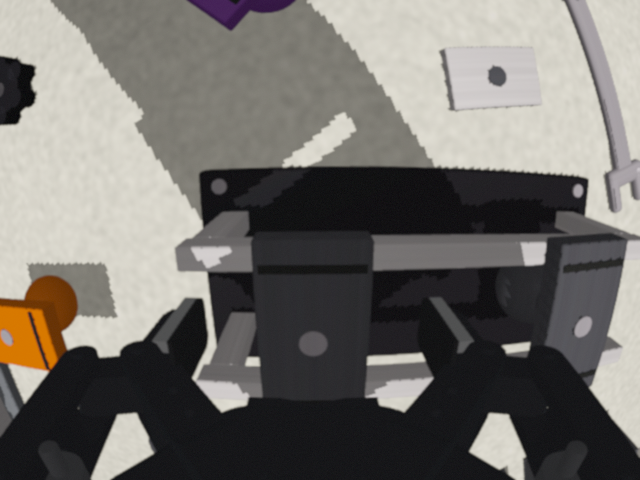

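View pics/s4.png

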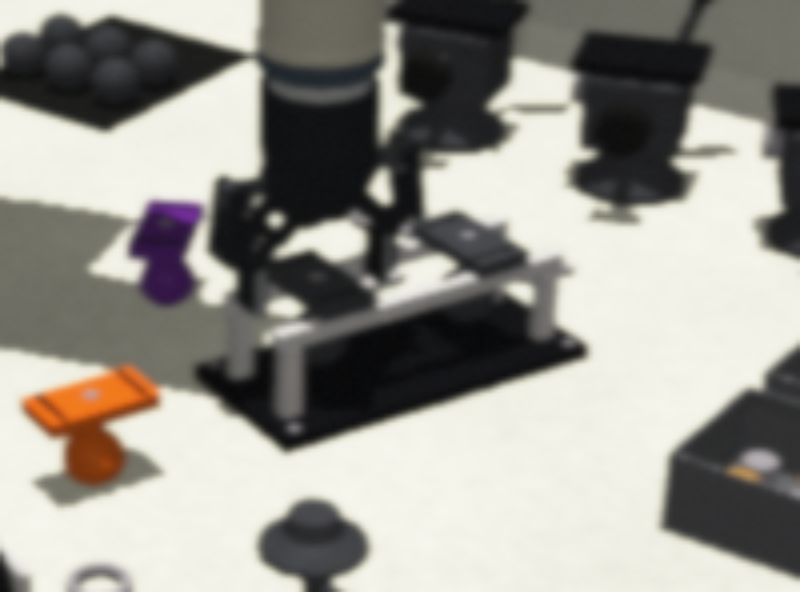

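The fingers straddle B's platform between the rails. Closing now, about 1 s.

>>> {"op": "apply_moves", "data": {"deltas": [{"claw": 255, "offset": [0, 0, 0], "rotation": [0, 0, 0]}, {"claw": 255, "offset": [0, 0, 0], "rotation": [0, 0, 0]}, {"claw": 255, "offset": [0, 0, 0], "rotation": [0, 0, 0]}, {"claw": 255, "offset": [0, 0, 0], "rotation": [0, 0, 0]}, {"claw": 255, "offset": [0, 0, 0], "rotation": [0, 0, 0]}, {"claw": 255, "offset": [0, 0, 0], "rotation": [0, 0, 0]}, {"claw": 255, "offset": [0, 0, 0], "rotation": [0, 0, 0]}, {"claw": 255, "offset": [0, 0, 0], "rotation": [0, 0, 0]}, {"claw": 255, "offset": [0, 0, 0], "rotation": [0, 0, 0]}, {"claw": 255, "offset": [0, 0, 0], "rotation": [0, 0, 0]}]}}

```text
time: 5.3
tool_pos: [0.5523, 0.1845, 0.0628]
tcp_rot: [-0.616, -3.079, 0.001]
force: [-1.7, 0.4, 5.5]
grip_width: 0.0388
```

```bash
python3 - <<'E'
from station import env
s=env.sense();print(s["tool_pos"],s["force"],s["grip_width"],s["joint_torque"],s["ft_torque"])
E
```

```text
[0.55227909 0.18447687 0.06280497] [-1.70976318  0.35492216  5.48898785] 0.03880348537517355 [-2.73648603e-01 -5.38624763e+01 -1.83501434e+01 -1.19348788e-01
 -3.19530023e-01 -1.98175467e-02] [ 0.04888422  0.22549211 -0.05298364]
```

>>> {"op": "apply_moves", "data": {"deltas": [{"claw": 255, "offset": [0, 0, -0.3], "rotation": [0, 0, 0]}, {"claw": 255, "offset": [0, 0, -0.7], "rotation": [0, 0, 0]}, {"claw": 255, "offset": [0, 0, -1.2], "rotation": [0, 0, 0]}, {"claw": 255, "offset": [0, 0, -1.2], "rotation": [0, 0, 0]}, {"claw": 255, "offset": [0, 0, -1.2], "rotation": [0, 0, 0]}, {"claw": 255, "offset": [0, 0, -1.2], "rotation": [0, 0, 0]}, {"claw": 255, "offset": [0, 0, -1.2], "rotation": [0, 0, 0]}, {"claw": 255, "offset": [0, 0, -1.2], "rotation": [0, 0, 0]}, {"claw": 255, "offset": [0, 0, -1.2], "rotation": [0, 0, 0]}]}}

```text
time: 6.2
tool_pos: [0.552, 0.1844, 0.0743]
tcp_rot: [-0.616, -3.079, 0.002]
force: [-0.4, 0.2, -5.0]
grip_width: 0.0391
```

```bash
python3 - <<'E'
from station import env
for i in range(4):
    s=env.sense();print(s["tool_pos"],s["force"],s["grip_width"],s["joint_torque"][:3],s["ft_torque"]); env.camera("scene")
E
```

```text
[0.5520281  0.18438677 0.07431544] [-0.37934197  0.19092979 -4.99308059] 0.03908751591791731 [ 5.41720001e-04 -5.92685688e+01 -2.09470671e+01] [ 0.01192995 -0.0021683   0.01556911]
[0.55207088 0.18435312 0.07431631] [ 0.09777004 -0.4335798  -5.52442234] 0.03910747379682966 [-1.01517748e-03 -5.92635763e+01 -2.09488356e+01] [ 0.02116458  0.02553021 -0.01116393]
[0.55209865 0.18437941 0.0743703 ] [-0.38809819 -0.98068713 -5.21651724] 0.038824032628370975 [-6.03742101e-04 -5.92602038e+01 -2.09519756e+01] [-0.03422619  0.04813849 -0.0073553 ]
[0.55209639 0.18439056 0.07438189] [ 1.06474675 -0.24000194 -3.99027446] 0.03909378531622736 [ 1.16801793e-04 -5.92590559e+01 -2.09548616e+01] [ 0.03551046 -0.00243829  0.01510636]
```

B weighs about 5 N and 0.55 kg would be 5.4 N, so it's the steel one. I'll lift it clear of the rails and recheck the weight there.

>>> {"op": "apply_moves", "data": {"deltas": [{"claw": 255, "offset": [0, 0, -2], "rotation": [0, 0, 0]}, {"claw": 255, "offset": [0, 0, -5], "rotation": [0, 0, 0]}, {"claw": 255, "offset": [0, 0, -9], "rotation": [0, 0, 0]}, {"claw": 255, "offset": [0, 0, -13], "rotation": [0, 0, 0]}, {"claw": 255, "offset": [0, 0, -17], "rotation": [0, 0, 0]}, {"claw": 255, "offset": [0, 0, -17.5], "rotation": [0, 0, 0]}, {"claw": 255, "offset": [0, 0, -17.5], "rotation": [0, 0, 0]}, {"claw": 255, "offset": [0, 0, -17.5], "rotation": [0, 0, 0]}, {"claw": 255, "offset": [0, 0, -17.5], "rotation": [0, 0, 0]}, {"claw": 255, "offset": [0, 0, -17.5], "rotation": [0, 0, 0]}]}}

```text
time: 7.4
tool_pos: [0.5515, 0.1842, 0.2475]
tcp_rot: [-0.615, -3.076, 0.004]
force: [0.5, 0.2, -4.2]
grip_width: 0.0392
```

```bash
python3 - <<'E'
from h import *
from station import env
import cv2
np.set_printoptions(precision=3,suppress=True)
F=[]
for i in range(4):
    s=env.sense();F.append(s["force"]); c=env.camera(["top","top","scene","wrist"][i]); 
    if i: cv2.imwrite(f"pics/l{i}.png",c["frame"][:,:,::-1] )
print(np.mean(F,0),s["tool_pos"],s["joints"])
L=np.array([.5418,-.1694,.1193]);a=np.radians(-21.8)
v=np.array([-np.sin(np.radians(25))*np.cos(a),-np.sin(np.radians(25))*np.sin(a),np.cos(np.radians(25))])
p,R0=pose(s)
# choose roll about LOS: keep closest to current yaw relative to base angle
for ang in range(0,181,15):
    y=np.array([np.cos(np.radians(ang)),np.sin(np.radians(ang)),0]);Rt=frame(-v,y)
    r=(R0.inv()*Rt).as_rotvec(degrees=True);print(ang,r,np.linalg.norm(r))
E
python3 -c "
import cv2,numpy as np
a=cv2.imread('pics/l2.png')[110:270,250:450];b=cv2.imread('pics/l3.png')
cv2.imwrite('pics/l23.png',np.hstack([cv2.resize(a,(400,320),interpolation=cv2.INTER_CUBIC),cv2.resize(b,(400,320))]))"
```

```text
[ 0.525 -0.44  -4.595] [0.552 0.184 0.248] [ 0.302  0.343  1.71  -0.     1.093 -0.874]
0 [-14.766 -22.056  64.289] 69.55277204551608
15 [-11.345 -23.325  48.845] 55.30436791935078
30 [ -8.081 -24.215  34.133] 42.62250804646211
45 [ -4.962 -24.784  20.1  ] 32.29368013151967
60 [ -1.942 -25.083   6.536] 25.99298984200905
75 [  1.044 -25.138  -6.854] 26.076182862888572
90 [  4.066 -24.951 -20.388] 32.47703159188766
105 [  7.193 -24.499 -34.366] 42.812894581510406
120 [ 10.473 -23.735 -49.008] 55.451647932739576
135 [ 13.925 -22.602 -64.386] 69.64446047235705
150 [ 17.517 -21.042 -80.352] 84.88879586002773
165 [ 21.166 -19.031 -96.54 ] 100.64876618413689
180 [  24.77   -16.582 -112.483] 116.36588811146974
```

View pics/l23.png

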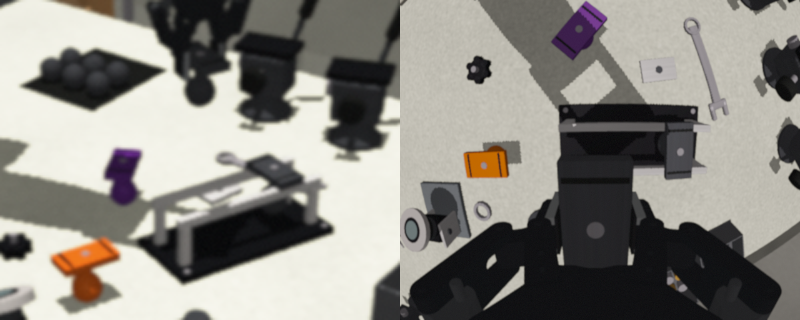

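Left: B hangs from the gripper and the other stud still hangs at A. Right: the held platform's dot is at about (312,345) in the wrist picture. Mean force is -4.6 N, which is steel, since aluminium would be about 2 N. Next, the ball offset in the tool frame and the hover pose.

```bash
cat >> h.py <<'E'
L=np.array([.5418,-.1694,.1193]);_a=np.radians(-21.8);_t=np.radians(25)
LOS=np.array([-np.sin(_t)*np.cos(_a),-np.sin(_t)*np.sin(_a),np.cos(_t)])
RT=frame(-LOS,[np.cos(np.radians(67.3)),np.sin(np.radians(67.3)),0])
E
python3 - <<'E'
from h import *
from station import env
import cv2
np.set_printoptions(precision=3,suppress=True)
im=cv2.imread("pics/l3.png"); g=cv2.cvtColor(im,cv2.COLOR_BGR2GRAY)[320:370,280:345]
m=(g>70).astype(np.uint8); n,l,st,ce=cv2.connectedComponentsWithStats(m); print(st,ce+[280,320])
s=env.sense();c=env.camera("wrist");p,R0=pose(s)
for uv in [(312,345)]:
    o,d=wray(c,s,uv);o=R0.inv().apply(o-p);d=R0.inv().apply(d);print((o+d*(-.0295-o[2])/d[2]))
ball=np.array([-.0016,0,.0185])
for dist in (.2,.15,.1):
    t=L+dist*LOS-RT.apply(ball);print(dist,t,delta(p,R0,t,RT))
E
```

```text
[[   0    0   65   50 2788]
 [  20   14   26   23  462]] [[311.911 344.398]
 [312.537 345.117]]
[-0.001 -0.001 -0.029]
0.2 [ 0.455 -0.135  0.317] (array([ -3.257, -33.212,  -6.73 ]), array([ -0.474, -25.122,   0.014]))
0.15 [ 0.474 -0.142  0.271] (array([ -5.38 , -33.172,  -2.203]), array([ -0.474, -25.122,   0.014]))
0.1 [ 0.494 -0.15   0.226] (array([ -7.503, -33.132,   2.324]), array([ -0.474, -25.122,   0.014]))
```

>>> {"op": "apply_moves", "data": {"deltas": [{"claw": 255, "offset": [-0.3, -2, -2], "rotation": [0, -1, 0]}, {"claw": 255, "offset": [-0.6, -5, -4], "rotation": [0, -3, 0]}, {"claw": 255, "offset": [-1, -9, -6], "rotation": [0, -6, 0]}, {"claw": 255, "offset": [-1.4, -13, -6.7], "rotation": [0, -9, 0]}, {"claw": 255, "offset": [-1.8, -17, -6.7], "rotation": [0, -12, 0]}, {"claw": 255, "offset": [-2.2, -21, -6.7], "rotation": [0, -15, 0]}, {"claw": 255, "offset": [-2.5, -25, -6.7], "rotation": [-0.3, -18, 0]}, {"claw": 255, "offset": [-2.8, -28.5, -6.7], "rotation": [-0.4, -21, 0]}, {"claw": 255, "offset": [-3, -31, -6.7], "rotation": [-0.5, -23, 0]}, {"claw": 255, "offset": [-3.2, -32.6, -6.7], "rotation": [-0.5, -24.5, 0]}, {"claw": 255, "offset": [-3.2, -33.2, -6.7], "rotation": [-0.5, -25.1, 0]}, {"claw": 255, "offset": [-3.2, -33.2, -6.7], "rotation": [-0.5, -25.1, 0]}]}}

```text
time: 8.85
tool_pos: [0.4536, -0.1345, 0.3167]
tcp_rot: [0.534, 2.658, -0.108]
force: [0.9, 0.2, -5.0]
grip_width: 0.0387
```

>>> {"op": "apply_moves", "data": {"deltas": [{"claw": 255, "offset": [0, 0, 0], "rotation": [0, 0, 0]}, {"claw": 255, "offset": [0, 0, 0], "rotation": [0, 0, 0]}, {"claw": 255, "offset": [0, 0, 0], "rotation": [0, 0, 0]}, {"claw": 255, "offset": [0, 0, 0], "rotation": [0, 0, 0]}]}}

```text
time: 9.25
tool_pos: [0.4546, -0.1337, 0.3168]
tcp_rot: [0.53, 2.658, -0.108]
force: [-0.6, 0.5, -5.0]
grip_width: 0.0393
```

```bash
python3 - <<'E'
from h import *
from station import env
import cv2
np.set_printoptions(precision=3,suppress=True)
s=env.sense();p,R0=pose(s)
c=env.camera("wrist");cv2.imwrite("pics/h_w.png",c["frame"][:,:,::-1]);print("lens px",wproj(c,s,L))
for n in("scene","top"):
    c=env.camera(n);cv2.imwrite(f"pics/h_{n}.png",c["frame"][:,:,::-1])
print(p,s["dq"],s["force"],s["joints"],s["grip_width"])
ball=np.array([-.0014,0,.0185])
for dist in (.2,.15,.1):
    t=L+dist*LOS-RT.apply(ball);print(dist,t,delta(p,R0,t,RT))
a=cv2.imread("pics/h_scene.png")[150:350,180:420];b=cv2.imread("pics/h_w.png")
cv2.imwrite('pics/h1.png',np.hstack([cv2.resize(a,(400,333),interpolation=cv2.INTER_CUBIC),cv2.resize(b,(400,333))]))
E
```

```text
lens px [311.897 212.261]
[ 0.455 -0.134  0.317] [-0.003 -0.     0.002 -0.    -0.002  0.001] [-0.578  0.496 -4.982] [-0.287 -0.096  2.123 -0.06   0.68  -1.426] 0.03931285621588395
0.2 [ 0.455 -0.135  0.317] (array([-0.054, -0.074,  0.029]), array([0.089, 0.009, 0.042]))
0.15 [ 0.475 -0.142  0.271] (array([-0.053, -0.082,  5.029]), array([0.089, 0.009, 0.042]))
0.1 [ 0.494 -0.15   0.226] (array([-0.052, -0.09 , 10.029]), array([0.089, 0.009, 0.042]))
```

View pics/h1.png

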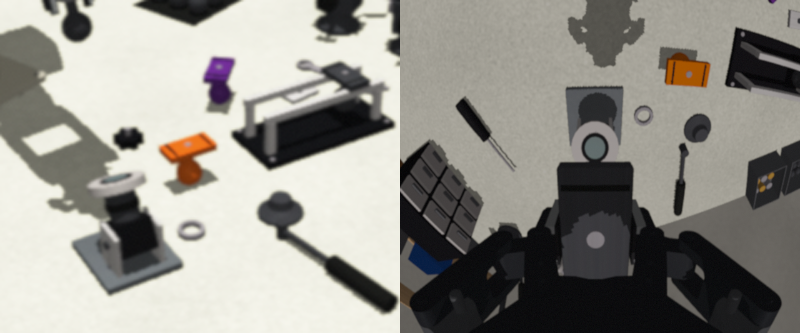

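View pics/h_top.png

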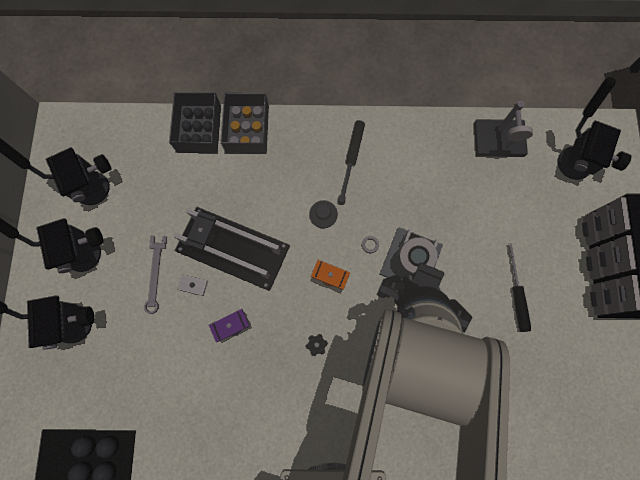

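The wrist view looks straight down the axis: the lens is at about (310.6,213) against a predicted (311.9,212.3), and the camera base lines up squarely with the platform. I'll refine the lens pixel, then approach.

```bash
python3 - <<'E'
import cv2,numpy as np
a=cv2.imread("pics/h_w.png")[110:270,240:380]
cv2.imwrite('pics/h2.png',cv2.resize(np.clip(a*1.6,0,255).astype(np.uint8),None,fx=3.7,fy=3.7,interpolation=cv2.INTER_CUBIC))
E
```

```text
(no output)
```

View pics/h2.png

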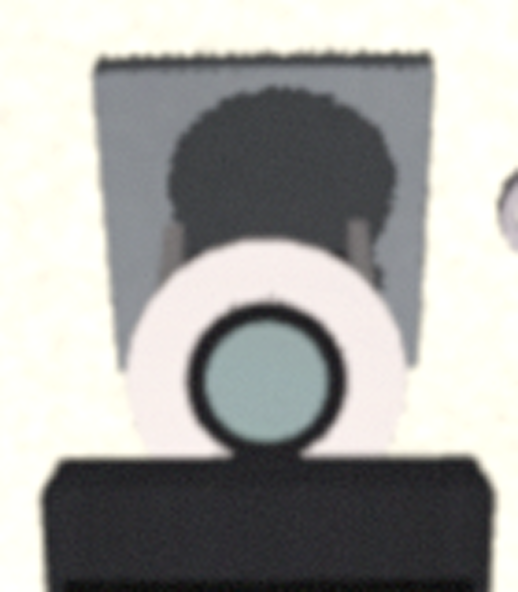

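The lens centre is at (312.2,213.2), within 1 px of the prediction. Approaching 10 cm along the axis.

>>> {"op": "apply_moves", "data": {"deltas": [{"claw": 255, "offset": [0, -0.1, 1], "rotation": [0.1, 0, 0]}, {"claw": 255, "offset": [-0.1, -0.1, 2.5], "rotation": [0.1, 0, 0]}, {"claw": 255, "offset": [-0.1, -0.1, 4.5], "rotation": [0.1, 0, 0]}, {"claw": 255, "offset": [-0.1, -0.1, 6.5], "rotation": [0.1, 0, 0]}, {"claw": 255, "offset": [-0.1, -0.1, 8], "rotation": [0.1, 0, 0]}, {"claw": 255, "offset": [-0.1, -0.1, 9.2], "rotation": [0.1, 0, 0]}, {"claw": 255, "offset": [-0.1, -0.1, 10], "rotation": [0.1, 0, 0]}, {"claw": 255, "offset": [-0.1, -0.1, 10], "rotation": [0.1, 0, 0]}, {"claw": 255, "offset": [-0.1, -0.1, 10], "rotation": [0.1, 0, 0]}, {"claw": 255, "offset": [-0.1, -0.1, 10], "rotation": [0.1, 0, 0]}, {"claw": 255, "offset": [-0.1, -0.1, 10], "rotation": [0.1, 0, 0]}, {"claw": 255, "offset": [-0.1, -0.1, 10], "rotation": [0.1, 0, 0]}]}}

```text
time: 10.6
tool_pos: [0.4942, -0.1511, 0.2272]
tcp_rot: [0.532, 2.656, -0.11]
force: [-0.2, 0.5, -4.7]
grip_width: 0.0386
```

```bash
python3 - <<'E'
from h import *
from station import env
import cv2
np.set_printoptions(precision=3,suppress=True)
s=env.sense();p,R0=pose(s)
c=env.camera("wrist");cv2.imwrite("pics/f_w.png",c["frame"][:,:,::-1])
o,d=wray(c,s,(312,345));
c=env.camera("scene");cv2.imwrite("pics/f_scene.png",c["frame"][:,:,::-1])
ds=env.search_frame("stud_p",c)
for q in ds[:5]: print(q["conf"],(PS@np.append(q["location"],1))[:3])
t=env.camera("top");cv2.imwrite("pics/f_top.png",t["frame"][:,:,::-1])
ball=np.array([-.0014,0,.0185]); b=p+R0.apply(ball); rel=b-L
print("ball",b,"dist",rel@LOS,"off",np.linalg.norm(rel-LOS*(rel@LOS)),"ang",np.degrees(np.arccos(-R0.as_matrix()[:,2]@LOS)))
print(p,s["dq"],s["force"],s["grip_width"],s["time"])
def pr(K,P,X): v=P[:3,:3].T@(np.asarray(X)-P[:3,3]);u=K@v;return u[:2]/u[2]
print("scene px ball",pr(KS,PS,b),"lens",pr(KS,PS,L),"LOS40",pr(KS,PS,b+.04*LOS))
a=cv2.imread("pics/f_scene.png")[160:340,190:430];bb=cv2.imread("pics/f_w.png")
cv2.imwrite('pics/f1.png',np.vstack([cv2.resize(a,(800,600),interpolation=cv2.INTER_CUBIC)]))
E
```

```text
0.89 [ 0.507 -0.164  0.231]
0.89 [0.406 0.212 0.07 ]
0.82 [ 0.516 -0.001  0.073]
0.26 [0.368 0.032 0.022]
ball [ 0.503 -0.155  0.211] dist 0.10084108214454025 off 0.001105154398776822 ang 0.09179629273269126
[ 0.494 -0.151  0.227] [-0.001  0.005  0.001 -0.001  0.001  0.001] [-0.227  0.483 -4.652] 0.03861977992242009 10.6
scene px ball [236.877 212.502] lens [248.745 257.734] LOS40 [232.145 194.16 ]
```

View pics/f1.png

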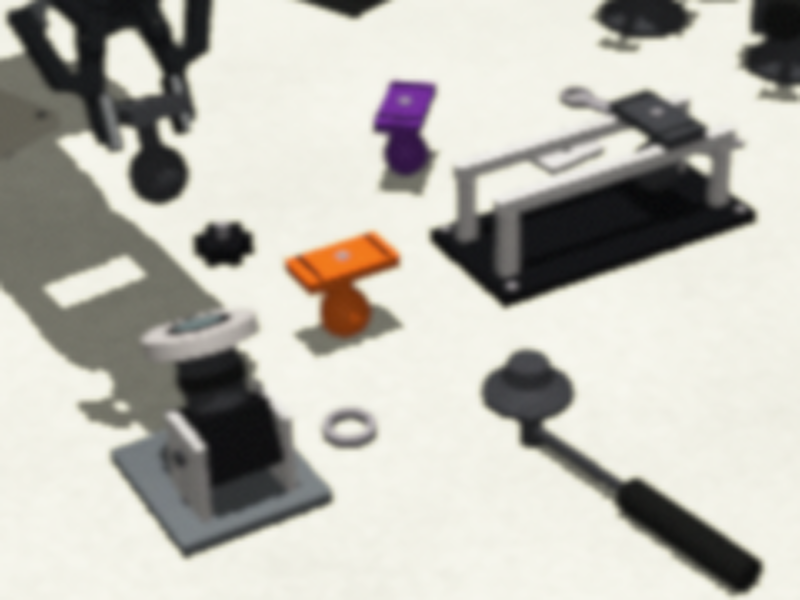

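View pics/f_w.png

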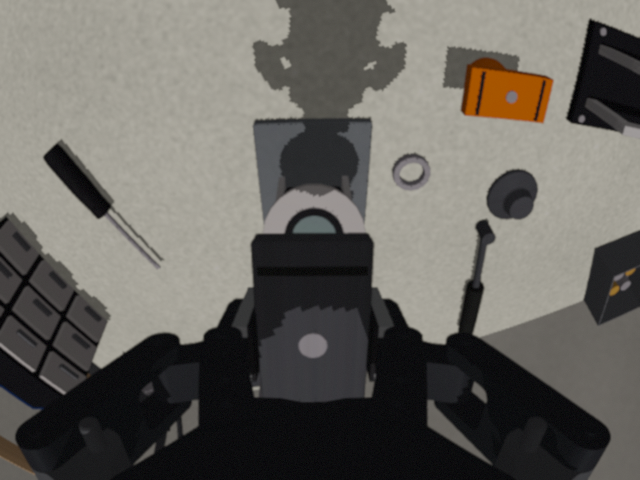

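In the scene view the ball is at (237.4,211.6) against a predicted (236.9,212.5). The wrist view still shows the platform dot at (312,345), so nothing has slipped. The aluminium stud hangs on the rails and the bystanders are untouched. Handing in.

```bash
python3 -c "
from station import env
print(env.finish_job()); s=env.sense(); print(s['time'],s['tool_pos'],s['force'],s['grip_width'])"
```

```text
the job is handed in; nothing more can be done
None
the job is handed in; nothing more can be done
```

I found the steel stud and handed the job in at about 11 s, with the arm still holding it before the inspection lens.

- **Weight:** The nearer of the two dark studs on the rack pulled 4.6 to 5 N when lifted. That is steel; the aluminium one would pull about 2 N. It is a little below the nominal 5.4 N, with noise of about 0.5 N.
- **Position:** From the measured arm pose, the ball centre is about 101 mm from the lens front and about 1 mm off the line of sight. The neck is within about 0.1° of the line of sight as I measured it. My estimate of that line's heading is good to only about 1 or 2°.
- **Camera checks:** The scene camera saw the ball within about 1 px of where it should be. The platform had not slipped in the fingers.
- **Rest of the bench:** In the last pictures the aluminium stud still hung on the rails. The camera and bystanders looked untouched.

None of these final checks failed. The only discrepancy came earlier, when a move over the rack stopped about 1 cm short, because I worked out the step while the arm was still moving. I corrected it before the grasp.

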